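Set the polariser ring of the strain viewer

TASK

On the round glass strain viewer, push the small upright post on the ring's lever around with a fingertip until the lever lies over one of the two long marks of the scale; the long marks are opposite each other and either will do. Push it gently from the side, do not grip it, then move the robot clear so that the ring stays there. Leave the glass piece on the viewer's window and the other things on the bench where they are.

Things in the scene. Friction and masses are not known exactly. Their poses are not given: they have to be found in the camera images.
- ring_angle (a joint): (All sizes here are in mm.) Angle of the dark steel polariser ring (outer diameter 152, inner 108, 14 high, on top of the viewer), in rad: 0 when the lever points to the viewer's own front (-x of dial_axis), growing counter-clockwise seen from above; end stops at -2.7 and 2.7. It turns about the upright line through dial_axis with light steady friction (about 1.5 N at the post), has no spring, and stays where it is left.
- dial_axis (a point): Centre of the viewer's flat top, 60 above the bench, on the ring's axis; z up, -x the viewer's own front. The viewer is a fixed grey drum 256 across and 60 high with a 106 glass window in the middle of its top, inside the ring.
- ring: The turning ring with its lever, one rigid piece: origin on the ring's axis 60 above the bench; the lever points out along its own -x. A flat steel bar 12 wide, its top 74 above the bench, reaches out to 106 from the axis; at 98 from the axis a round black upright post, diameter 14, rises from the bar's top to 120 above the bench. Nothing else on the viewer's rim stands above 62; the ring itself is 74 high.
- lever_post (a point): Top centre of the lever's upright post (98 from the ring's axis, 120 above the bench).
- mark_a (a point): One of the two long marks: a black radial bar 5 wide on the flat aluminium scale plate around the ring, running from 80 to 124 from the axis (the other 22 marks, every 15 degrees, are 2 wide and end at 92). This point is on it 98 from the axis, straight below where the post stands when the lever lies over it, 61 above the bench. The plate does not turn with the ring; it is fixed at an angle that differs from run to run.
- mark_b (a point): The other long mark, same size, diametrically opposite mark_a; point likewise 98 from the axis.
- glass_piece: Loose domed glass piece, 42 across and 22 high, on the viewer's window near the ring's axis (its foot 60 above the bench). Leave it. Origin: centre of its underside.
- paddle: Loose flat paddle lying on the bench: steel-dark plate 75 x 55 x 12 and a wooden handle, 220 long in all, along its x axis, origin on the bench near its middle. Leave it.
- dish: Loose white square dish 90 x 90 x 25. Origin: centre of its underside. Leave it.

How it is judged:
By the outcome, as a careful person would: the job done as asked, in the order asked, and still so for the second after the job is handed in, with the robot touching nothing.
It also fails if it takes over 38 s, if anything falls off the work surface, if the arm or the gripper's body presses on something with over 40 N, if the wrist force passes 120 N, or if a joint passes its speed limit or range.

ROBOT

A 7-joint arm with a two-finger parallel gripper is mounted at the origin on the work surface. World frame = base frame: x ahead of the robot, y to its left, z up, the work surface at z = 0. Lengths are in m, angles in rad, forces in N, time in s.
With the tool pointing down it reaches from about 0.425 to 0.875 m from the base axis. Payload 4.7 kg.
Tool frame: the origin (TCP) lies midway between the tips of the shut fingers; the grasp point (between the pads) lies 19 mm behind it (r.grasp_offset is the distance from the TCP to the grasp point, in m); z points along the fingers, x is the direction in which the jaws open and shut, and the axes are right-handed (so a half turn about z gives the same grasp; the last joint's range is limited). The gripper opens to 85 mm and grips with 20 to 120 N. Pads are 22 mm wide; open, the fingers measure 114 mm over their backs; the gripper's body (76 mm by 85 mm) begins 54 mm behind the grasp point. The pads swing forward as they close: fully open they stand 13 mm farther back than shut.
Start: joints at [-1.27, 0.321, -0.07, 1.45, 0.023, 1.371, -0.057], TCP at [0.184, 0.623, 0.231] pointing down, gripper open.
Joint ranges: [-2.86, 2.86], [-0.3, 2.09], [-1.38, 1.24], [0.06, 2.45], [-1.56, 4.7], [0.09, 2.05], [-2.69, 2.69]. Speed limits (rad/s): [2.57, 2.57, 3.14, 3.14, 3.14, 3.14, 3.14].

INTERFACE

Orientations are given as a unit quaternion [x, y, z, w].
In Python, from cell import r gives the robot as it stands.
- The arm moves only by the tool jog_arm, never from a script. Its argument "series" is a list of rows, each a list of 7 numbers: the finger opening in mm, from 0 to 85.4, then the shift along the tool's x, y, z in mm, then the turn, a rotation vector about the tool's x, y, z in units of 6 degrees (1.0 is 6 degrees). A call has 1 to 20 rows; each row is the pose to reach, as a shift and turn from the pose commanded when the call began, along the tool's axes at that moment; what a row does not reach only later rows make up. A row lasts 1/8 s, in which the tool goes at most 62.5 mm and 10.7 degrees, less where a joint would pass 70% of its speed; a pose out of reach is approached as far as the arm can. A call with a gripper value outside its range is refused whole. The fingers move at their own pace and stop on an object; the grip force is fixed at half the most. Time passes only in rows, so rows that repeat a pose let the fingers close. It gives the time, the measured TCP pose, the force and the opening at its end, in the units of the state.
- r.get_obs(): the state, without advancing time (a new reading comes with each control period).
- r.grab_frame(name): name is "scene" or "top" or "wrist"; returns a dict with "image" (384x512x3 uint8, blue, green, red), "intrinsics" (3x3 intrinsics, pixels), "xyz" and "rotation" of the camera in the world; the wrist camera has in their place "mount" (4x4, takes a point from camera to tool coordinates, whose origin is the TCP and whose axes are the tool frame's). Camera axes: x right, y down, z forward; pixel columns grow to the right and rows downward; lengths in m; the calibration is good to about 2 mm. The wrist camera is an equidistant fisheye: a pixel r from the principal point sees the ray r / f radians off the axis. A picture is of the moment at which its call begins: read the wrist's pose just before it. There is no depth.
- r.hand_in(): hands the job in, once; it reports no verdict.
The state is a dict: "clock": time; "q": joint angles; "joint_velocities": joint speeds; "effort": joint torques, N m; "tool_pos": TCP position; "tcp_rot": TCP orientation; "force": force on the tool from outside, world axes, zero at the start; "ft_torque": the same for the moment, N m; "grip_width": finger opening in m.
Only numpy, scipy, OpenCV 4.12 (cv2) and the standard library are available. Lean on these libraries where they do the work, as an engineer would, in place of code of your own. Each camera call takes 0.05 s, during which the arm holds its last target. There are 200 camera calls.

## Working session

There is one attempt and no reset: what is moved stays moved. The work goes in short steps, Python scripts to look and compute and a tool call to move; the robot and the scene stay as the last step left them, time stands still between calls to the robot, and variables do not carry over. Pictures are saved under pics/ and viewed, about 8 in all and at most 12, crops included, and the job is handed in when it is done.

Besides the shell and the picture viewer there is one more tool, called in YAML: its name, and indented under it one key for each argument. jog_arm: Moves the arm, as the interface text tells. Its arguments: {"type":"object","properties":{"series":{"type":"array","items":{"type":"array","items":{"type":"number"}}}},"required":["series"]}

```bash
mkdir -p pics; python3 - <<'E'
from cell import r
import cv2,pickle
o=r.get_obs();print(o)
d={}
for n in ("top","scene"):
    f=r.grab_frame(n);d[n]=f;cv2.imwrite(f"pics/{n}0.png",f["image"]);print(n,f["intrinsics"],f["xyz"],f["rotation"])
pickle.dump(d,open("f0.pkl","wb"))
E
```

```text
{'clock': 0.0, 'q': array([-1.26990479,  0.32186299, -0.0701013 ,  1.45168051,  0.02261291,
        1.37082872, -0.05690323]), 'joint_velocities': array([ 0.00169236,  0.00023078,  0.00040149, -0.00224061, -0.00017712,
        0.0004265 ,  0.00311712]), 'effort': array([ 2.08899414e-04, -4.93578601e+01, -3.81986741e-01, -3.14334762e+01,
        1.29376998e-02,  1.10019700e-02, -2.28896181e-05]), 'tool_pos': array([0.18375563, 0.62290893, 0.23019492]), 'tcp_rot': array([ 8.00884231e-01,  5.98818383e-01, -7.64384237e-04,  6.38595454e-04]), 'force': array([0.03638371, 0.57443552, 0.59648108]), 'ft_torque': array([-0.00468866, -0.00582792, -0.03243772]), 'grip_width': 0.08564662752099249}
top [[465.32146284   0.         255.71846063]
 [  0.         465.32146284 184.21755821]
 [  0.           0.           1.        ]] [0.25792363 0.01354372 1.3536698 ] [-0.69354363  0.71167015 -0.08037376  0.07786456]
scene [[398.66609581   0.         258.65730023]
 [  0.         398.66609581 185.51785153]
 [  0.           0.           1.        ]] [ 1.09166937 -0.40105389  0.97963851] [ 0.84879992  0.41530647 -0.14569434 -0.29297166]
```

View pics/top0.png

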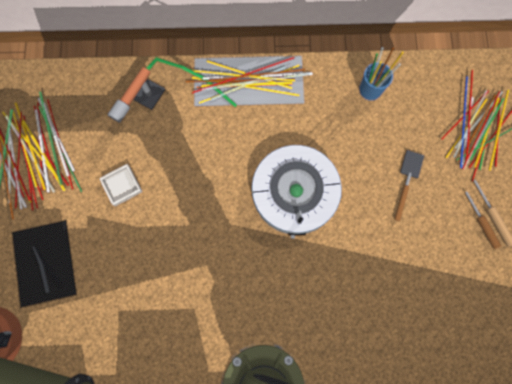

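View pics/scene0.png

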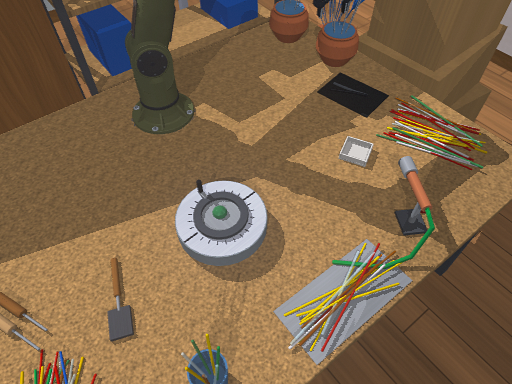

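```bash
cat > h.py <<'E'
import numpy as np,cv2
from scipy.spatial.transform import Rotation as R
def cast(f,uv,z):
    uv=np.atleast_2d(np.asarray(uv,float)); K=f["intrinsics"]
    d=np.c_[(uv-K[:2,2])/K[0,0],np.ones(len(uv))]@R.from_quat(f["rotation"]).as_matrix().T
    return f["xyz"]+d*((z-f["xyz"][2])/d[:,2])[:,None]
def proj(f,P):
    c=(np.atleast_2d(P)-f["xyz"])@R.from_quat(f["rotation"]).as_matrix()
    return c[:,:2]/c[:,2:]*f["intrinsics"][0,0]+f["intrinsics"][:2,2]
def circ(c,r,a,z): return np.c_[c[0]+r*np.cos(a),c[1]+r*np.sin(a),np.full(len(a),z)]
def samp(f,P):
    p=proj(f,P).astype(np.float32)
    g=cv2.cvtColor(f["image"],cv2.COLOR_BGR2GRAY)
    return cv2.remap(g,p[:,:1],p[:,1:],cv2.INTER_LINEAR).ravel().astype(float)
E
python3 - <<'E'
from h import *
import pickle
d=pickle.load(open("f0.pkl","rb"))
for n,(u,v) in (("top",(297,190)),("scene",(221,215))):
    f=d[n];im=f["image"];hsv=cv2.cvtColor(im,cv2.COLOR_BGR2HSV)
    m=((hsv[...,1]<60)&(hsv[...,2]>130)).astype(np.uint8)
    roi=np.zeros_like(m);cv2.circle(roi,(u,v),60,1,-1);m&=roi
    c=max(cv2.findContours(m,cv2.RETR_EXTERNAL,cv2.CHAIN_APPROX_NONE)[0],key=cv2.contourArea)
    P=cast(f,cv2.convexHull(c)[:,0],0.06)[:,:2]
    A=np.c_[2*P,np.ones(len(P))];s=np.linalg.lstsq(A,(P**2).sum(1),rcond=None)[0]
    print(n,s[:2],np.sqrt(s[2]+s[0]**2+s[1]**2),np.abs(np.linalg.norm(P-s[:2],axis=1)-.126).max())
    a=np.radians(np.arange(0,360,1))
    g=np.mean([samp(f,circ(s,r,a,.061)) for r in (.100,.105,.11,.115)],0)
    i=np.where(g<np.median(g)-35)[0];print([(int(k),int(g[k])) for k in i],np.median(g))
f=d["top"];cv2.imwrite("pics/c1.png",cv2.resize(f["image"][135:245,240:355],None,fx=5,fy=5,interpolation=cv2.INTER_CUBIC))
f=d["scene"];cv2.imwrite("pics/c2.png",cv2.resize(f["image"][165:275,165:280],None,fx=5,fy=5,interpolation=cv2.INTER_CUBIC))
E
```

```text
top [ 0.53948221 -0.10961127] 0.12958122372739775 0.006475512658793037
[(93, 161), (94, 150), (95, 173), (181, 190), (182, 189), (273, 182), (274, 151), (275, 144), (276, 162)] 227.5
scene [ 0.53720006 -0.1093364 ] 0.12674285903791607 0.0027124636533184393
[(93, 142), (94, 76), (95, 67), (96, 136), (174, 143), (175, 96), (176, 69), (177, 61), (178, 61), (179, 61), (180, 68), (181, 96), (182, 120), (183, 155), (272, 166), (273, 100), (274, 58), (275, 81), (276, 166)] 208.25
```

View pics/c1.png

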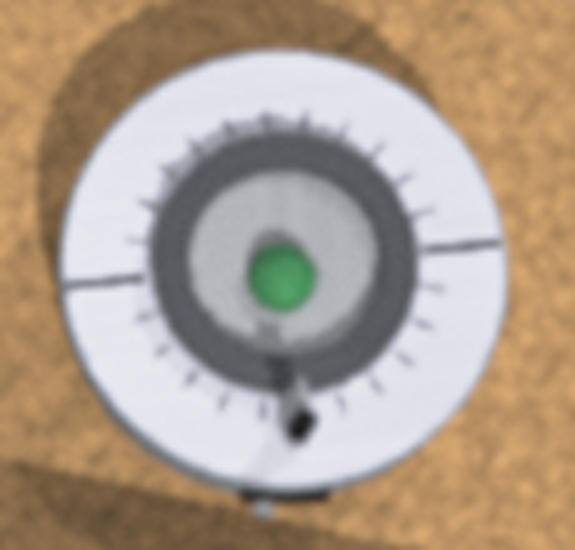

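View pics/c2.png

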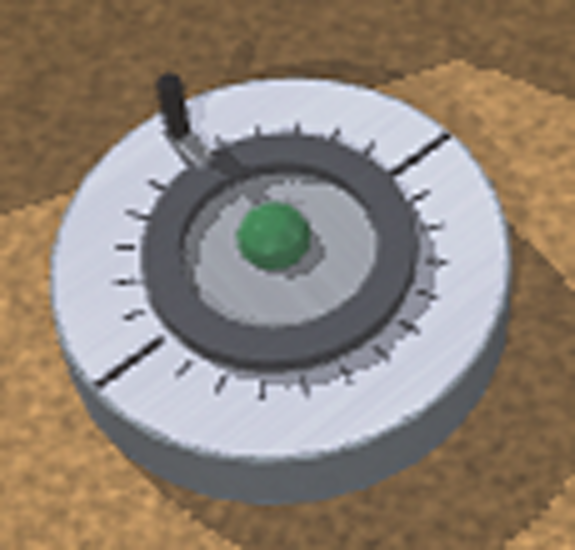

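```bash
python3 - <<'E'
from h import *
import pickle
d=pickle.load(open("f0.pkl","rb"))
t,s=d["top"],d["scene"]
c=np.array([.538,-.1095])
def dark(f,u0,u1,v0,v1,th):
    g=f["image"][v0:v1,u0:u1].max(2); m=(g<th).astype(np.uint8)
    n,l,st,ce=cv2.connectedComponentsWithStats(m);k=1+st[1:,4].argmax();print(st[k],ce[k]+[u0,v0]);ys,xs=np.where(l==k);return np.c_[xs+u0,ys+v0]
ps=dark(s,190,210,172,195,60); pt=dark(t,290,310,210,226,60)
print(ps.min(0),ps.max(0),pt.min(0),pt.max(0))
# mid of post
for a in range(170,200,3):
    q=circ(c,.098,np.radians([a]),.12)[0];b=q.copy();b[2]=.074
    print(a,proj(s,q)[0].round(1),proj(s,b)[0].round(1),proj(t,q)[0].round(1),proj(t,b)[0].round(1))
E
```

```text
[ 7  8  6 13 50] [199.26 185.48]
[ 8  8  4  4 10] [299.7 219.5]
[197 180] [202 192] [298 218] [301 221]
170 [204.5 178.2] [206.2 188.3] [293.3 218.9] [292.  221.4]
173 [202.8 178.9] [204.6 189. ] [295.2 219.2] [293.8 221.6]
176 [201.1 179.6] [203.  189.7] [297.1 219.3] [295.7 221.8]
179 [199.5 180.5] [201.5 190.6] [299.  219.3] [297.5 221.8]
182 [198.  181.4] [200.  191.5] [300.9 219.3] [299.4 221.7]
185 [196.5 182.3] [198.5 192.4] [302.8 219.1] [301.2 221.6]
188 [195.  183.3] [197.1 193.4] [304.7 218.8] [303.  221.3]
191 [193.6 184.4] [195.7 194.5] [306.6 218.5] [304.8 221. ]
194 [192.3 185.6] [194.5 195.6] [308.5 218. ] [306.6 220.5]
197 [191.  186.7] [193.2 196.7] [310.3 217.5] [308.4 220. ]
```

```bash
cat >> h.py <<'E'
def row(o,p,az):
    """jog numbers from obs o to world TCP p with tool y at azimuth az (deg), tool down"""
    Q=R.from_quat(o["tcp_rot"]); s=Q.inv().apply(np.array(p)-o["tool_pos"])*1000
    y=np.array([np.cos(np.radians(az)),np.sin(np.radians(az)),0]);z=np.array([0,0,-1.]);x=np.cross(y,z)
    t=(Q.inv()*R.from_matrix(np.c_[x,y,z])).as_rotvec(degrees=True)/6
    return np.r_[s,t].round(2).tolist()
C=np.array([.538,-.1095])
def fin(th,back,z,rad=.098):
    a=np.radians(th);return [*(C+rad*np.array([np.cos(a),np.sin(a)])-back*np.array([-np.sin(a),np.cos(a)])),z]
E
python3 - <<'E'
from h import *
from cell import r
o=r.get_obs()
print(row(o,[.46,.33,.23],-16.4),row(o,fin(181,.05,.23),-89))
E
```

```text
[-202.9, 347.82, 0.73, 0.0, 0.02, -0.0] [-584.04, 438.45, 1.38, 0.01, 0.01, 12.1]
```

jog_arm:
  series:
    - [0, -203, 348, 0, 0, 0, 0]
    - [0, -203, 348, 0, 0, 0, 0]
    - [0, -203, 348, 0, 0, 0, 0]
    - [0, -203, 348, 0, 0, 0, 0]
    - [0, -203, 348, 0, 0, 0, 0]
    - [0, -203, 348, 0, 0, 0, 0]
    - [0, -203, 348, 0, 0, 0, 3]
    - [0, -584, 438, 0, 0, 0, 12.1]
    - [0, -584, 438, 0, 0, 0, 12.1]
    - [0, -584, 438, 0, 0, 0, 12.1]
    - [0, -584, 438, 0, 0, 0, 12.1]
    - [0, -584, 438, 0, 0, 0, 12.1]
    - [0, -584, 438, 0, 0, 0, 12.1]
    - [0, -584, 438, 0, 0, 0, 12.1]
    - [0, -584, 438, 0, 0, 0, 12.1]
    - [0, -584, 438, 0, 0, 0, 12.1]
    - [0, -584, 438, 0, 0, 0, 12.1]

```text
clock: 2.22
tool_pos: [0.439, -0.0588, 0.2311]
tcp_rot: [1.0, 0.01, -0.0, 0.0]
force: [0.2, 0.6, 0.3]
grip_width: -0.0
```

```bash
python3 - <<'E'
from h import *
from cell import r
o=r.get_obs();print(o["clock"],o["tool_pos"],R.from_quat(o["tcp_rot"]).as_matrix().round(3).tolist(),o["q"].round(2),o["force"],o["grip_width"])
print(row(o,fin(181,.05,.092),-89),row(o,fin(181,.025,.092),-89))
f=r.grab_frame("scene");cv2.imwrite("pics/s1.png",cv2.resize(f["image"][110:290,130:310],None,fx=3,fy=3))
E
```

```text
2.225 [ 0.43897968 -0.0588359   0.2311278 ] [[1.0, 0.02, -0.0], [0.02, -1.0, -0.0], [-0.0, 0.0, -1.0]] [-0.5  -0.17  0.52  1.95  0.08  1.34  0.01] [0.24798135 0.64555902 0.31083103] -1.6320533740111305e-07
[0.17, 2.36, 139.13, 0.0, 0.0, 0.03] [0.1, 27.36, 139.13, 0.0, 0.0, 0.03]
```

View pics/s1.png

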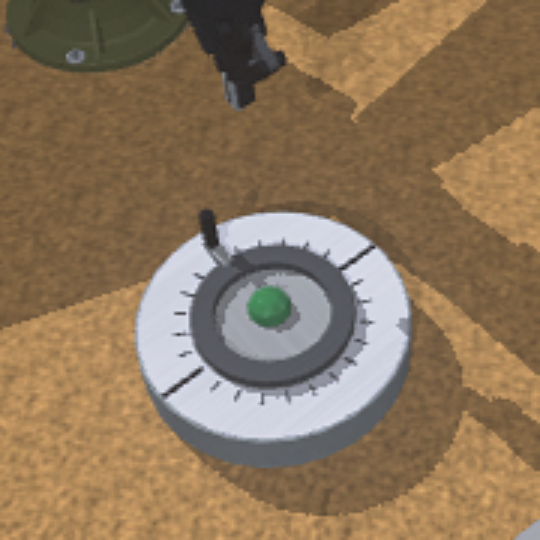

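jog_arm:
  series:
    - [0, 0, 1, 40, 0, 0, 0]
    - [0, 0, 2, 80, 0, 0, 0]
    - [0, 0, 2, 120, 0, 0, 0]
    - [0, 0, 2, 139, 0, 0, 0]
    - [0, 0, 2, 139, 0, 0, 0]
    - [0, 0, 10, 139, 0, 0, 0]
    - [0, 0, 18, 139, 0, 0, 0]
    - [0, 0, 26, 139, 0, 0, 0]
    - [0, 0, 28, 139, 0, 0, 0]

```text
clock: 3.4
tool_pos: [0.4395, -0.0895, 0.0927]
tcp_rot: [1.0, 0.008, 0.0, -0.0]
force: [-0.4, 0.1, 0.0]
grip_width: -0.0002
```

```bash
python3 - <<'E'
from h import *
from cell import r
o=r.get_obs();print(o["clock"],o["tool_pos"],o["q"].round(2),o["force"])
f=r.grab_frame("scene");cv2.imwrite("pics/s2.png",cv2.resize(f["image"][130:250,150:270],None,fx=4,fy=4))
for th in list(range(181,256,5))+[258,261]: print(th,row(o,fin(th,.018,.092),th-270))
E
```

```text
3.4 [ 0.43952251 -0.08947708  0.09273694] [-0.46 -0.    0.61  2.11  0.    1.03  0.16] [-0.41301821  0.11345877  0.00955297]
181 [0.12, 3.74, 0.74, -0.0, -0.01, -0.02]
186 [-1.06, 12.35, 0.73, -0.0, -0.01, -0.85]
191 [-1.48, 21.03, 0.73, -0.0, -0.01, -1.69]
196 [-1.15, 29.72, 0.73, 0.0, -0.01, -2.52]
201 [-0.06, 38.34, 0.73, 0.0, -0.01, -3.35]
206 [1.78, 46.84, 0.73, 0.0, -0.01, -4.19]
211 [4.35, 55.14, 0.74, 0.0, -0.01, -5.02]
216 [7.64, 63.19, 0.74, 0.0, -0.01, -5.85]
221 [11.61, 70.92, 0.74, 0.0, -0.01, -6.69]
226 [16.24, 78.28, 0.74, 0.0, -0.01, -7.52]
231 [21.5, 85.2, 0.75, 0.0, -0.01, -8.35]
236 [27.34, 91.64, 0.75, 0.0, -0.01, -9.19]
241 [33.72, 97.54, 0.76, 0.0, -0.01, -10.02]
246 [40.58, 102.87, 0.76, 0.0, -0.01, -10.85]
251 [47.89, 107.58, 0.77, 0.0, -0.01, -11.69]
258 [58.75, 113.06, 0.78, 0.0, -0.01, -12.85]
261 [63.59, 115.0, 0.78, 0.01, -0.01, -13.35]
```

View pics/s2.png

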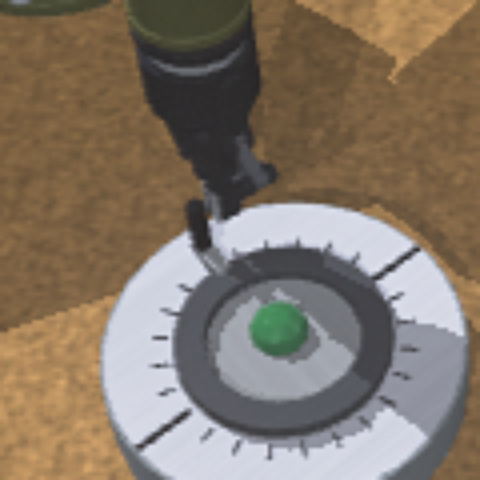

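jog_arm:
  series:
    - [0, 0, 3.7, 0.7, 0, 0, 0]
    - [0, -1, 12.4, 0.7, 0, 0, -0.85]
    - [0, -1.5, 21, 0.7, 0, 0, -1.7]
    - [0, -1.2, 29.7, 0.7, 0, 0, -2.5]
    - [0, 0, 38.3, 0.7, 0, 0, -3.35]
    - [0, 1.8, 46.8, 0.7, 0, 0, -4.2]
    - [0, 4.3, 55.1, 0.7, 0, 0, -5]
    - [0, 7.6, 63.2, 0.7, 0, 0, -5.85]
    - [0, 11.6, 70.9, 0.7, 0, 0, -6.7]
    - [0, 16.2, 78.3, 0.7, 0, 0, -7.5]
    - [0, 21.5, 85.2, 0.7, 0, 0, -8.35]
    - [0, 27.3, 91.6, 0.7, 0, 0, -9.2]
    - [0, 33.7, 97.5, 0.7, 0, 0, -10]
    - [0, 40.6, 102.9, 0.7, 0, 0, -10.85]
    - [0, 47.9, 107.6, 0.7, 0, 0, -11.7]
    - [0, 54, 110.8, 0.7, 0, 0, -12.35]
    - [0, 58.7, 113, 0.7, 0, 0, -12.85]
    - [0, 58.7, 113, 0.7, 0, 0, -12.85]

```text
clock: 5.7
tool_pos: [0.4998, -0.2007, 0.0913]
tcp_rot: [0.777, 0.63, -0.0, -0.0]
force: [-1.2, 0.5, -0.6]
grip_width: 0.0003
```

```bash
python3 - <<'E'
from h import *
from cell import r
o=r.get_obs();print(o["clock"],o["tool_pos"],o["q"].round(2),o["force"])
for n,sl in (("scene",np.s_[130:290,140:300]),("top",np.s_[130:250,240:360])):
    f=r.grab_frame(n);cv2.imwrite(f"pics/{n}3.png",f["image"][sl])
a=cv2.imread("pics/scene3.png");b=cv2.imread("pics/top3.png")
cv2.imwrite("pics/m3.png",np.hstack([cv2.resize(a,(400,400)),cv2.resize(b,(400,400))]))
for th in (261,264,267,270,272,274,276):print(th,row(o,fin(th,.018,.092),th-270))
E
```

```text
5.7 [ 0.49981893 -0.20068274  0.0912861 ] [-0.23  0.23  0.63  1.91 -0.15  1.05  1.83] [-1.20618065  0.54408184 -0.60192429]
261 [-1.68, 5.54, -0.72, -0.01, 0.0, -0.49]
264 [-2.22, 10.73, -0.72, -0.01, 0.0, -0.99]
267 [-2.49, 15.94, -0.72, -0.01, 0.0, -1.49]
270 [-2.48, 21.16, -0.73, -0.01, 0.0, -1.99]
272 [-2.33, 24.63, -0.73, -0.01, 0.0, -2.33]
274 [-2.05, 28.1, -0.73, -0.01, 0.0, -2.66]
276 [-1.66, 31.55, -0.73, -0.01, 0.0, -2.99]
```

View pics/m3.png

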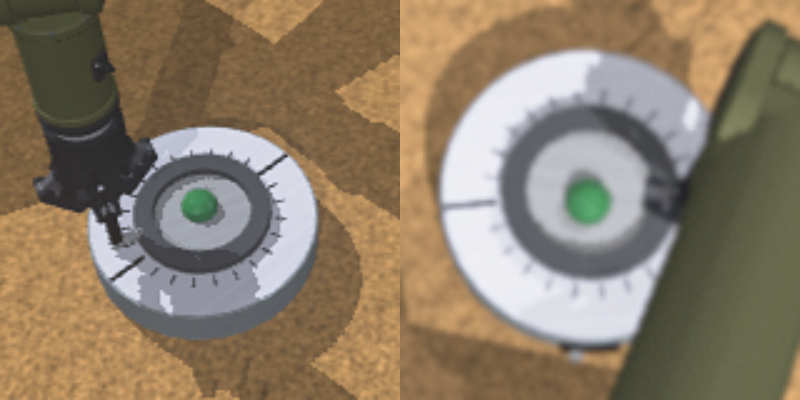

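jog_arm:
  series:
    - [0, -1.7, 5.5, -0.7, 0, 0, -0.5]
    - [0, -2.2, 10.7, -0.7, 0, 0, -1]
    - [0, -2.5, 14, -0.7, 0, 0, -1.3]
    - [0, -2.5, 17.5, -0.7, 0, 0, -1.65]
    - [0, -2.5, 17.5, -0.7, 0, 0, -1.65]
    - [0, -2.5, -5, -0.7, 0, 0, -1.65]
    - [0, -2.5, -25, -0.7, 0, 0, -1.65]
    - [0, -2.5, -40, -50, 0, 0, -1.65]
    - [0, 40, -60, -100, 0, 0, -1.65]
    - [0, 100, -60, -150, 0, 0, -1.65]
    - [0, 150, -60, -150, 0, 0, -1.65]
    - [0, 150, -60, -150, 0, 0, -1.65]

```text
clock: 7.3
tool_pos: [0.474, -0.0363, 0.2434]
tcp_rot: [0.717, 0.697, 0.002, 0.001]
force: [-0.5, -1.5, 0.1]
grip_width: 0.0
```

```bash
cat > m.py <<'E'
from h import *
from cell import r
import sys
o=r.get_obs();print(o["clock"],o["tool_pos"],o["q"].round(2),o["force"])
k=sys.argv[1]
s=r.grab_frame("scene");t=r.grab_frame("top")
a=cv2.resize(s["image"][170:270,170:270],(400,400),interpolation=cv2.INTER_CUBIC);b=cv2.resize(t["image"][140:240,250:350],(400,400),interpolation=cv2.INTER_CUBIC)
cv2.imwrite(f"pics/m{k}.png",np.hstack([a,b]))
A=np.radians(np.arange(240,300,.5))
for n,f in (("scene",s),("top",t)):
    for nm,rs,z in (("mark",(.112,.116,.12),.061),("bar",(.082,.086),.074),("ring",(.06,.065,.07),.074),("post95",(.098,),.095),("post110",(.098,),.11),("post118",(.098,),.118)):
        g=np.mean([samp(f,circ(C,x,A,z)) for x in rs],0)
        print(n,nm,g[::4].astype(int).tolist())
E
python3 m.py 4
```

```text
7.3 [ 0.47396618 -0.0363246   0.24339942] [-0.44 -0.08  0.44  1.87  0.03  1.35  1.53] [-0.48663641 -1.47810484  0.06518587]
scene mark [213, 213, 212, 213, 215, 215, 215, 215, 216, 216, 216, 216, 214, 218, 217, 218, 173, 66, 204, 215, 214, 213, 216, 216, 215, 215, 215, 216, 216, 216]
scene bar [211, 213, 216, 215, 163, 104, 176, 201, 178, 179, 192, 179, 159, 161, 171, 155, 121, 128, 139, 98, 121, 146, 161, 190, 205, 209, 168, 188, 195, 202]
scene ring [88, 89, 89, 89, 90, 92, 93, 93, 92, 92, 95, 108, 114, 111, 106, 102, 94, 92, 92, 92, 92, 92, 92, 92, 92, 92, 91, 91, 91, 90]
scene post95 [212, 214, 213, 212, 212, 215, 207, 126, 64, 53, 57, 47, 49, 49, 51, 51, 49, 47, 62, 107, 109, 139, 81, 67, 138, 174, 214, 213, 215, 118]
scene post110 [211, 212, 211, 212, 214, 214, 212, 212, 215, 212, 97, 54, 53, 53, 50, 49, 47, 49, 49, 105, 129, 165, 132, 130, 126, 86, 130, 145, 144, 194]
scene post118 [212, 210, 212, 212, 211, 212, 214, 213, 212, 212, 216, 178, 64, 52, 54, 51, 47, 44, 68, 115, 159, 153, 171, 150, 104, 135, 138, 133, 120, 88]
top mark [231, 230, 230, 230, 231, 232, 232, 232, 232, 
[... 174 characters left out ...]
192, 183, 183, 182, 155, 123, 130, 159, 185, 207, 217, 212, 193, 191, 213, 222, 228, 231]
top ring [95, 93, 94, 94, 95, 96, 97, 97, 96, 97, 97, 98, 101, 106, 107, 104, 99, 97, 96, 96, 96, 96, 96, 94, 94, 95, 95, 95, 94, 94]
top post95 [231, 232, 231, 231, 231, 233, 233, 232, 231, 230, 223, 186, 121, 62, 34, 33, 67, 139, 212, 230, 230, 231, 231, 232, 232, 227, 225, 221, 221, 209]
top post110 [231, 231, 232, 231, 233, 233, 232, 232, 232, 228, 203, 153, 99, 60, 40, 50, 112, 198, 230, 231, 231, 232, 232, 233, 232, 232, 232, 232, 231, 231]
top post118 [231, 231, 231, 232, 233, 233, 233, 232, 232, 223, 197, 150, 104, 63, 38, 64, 150, 215, 231, 231, 232, 232, 232, 231, 232, 233, 233, 233, 233, 232]
```

View pics/m4.png

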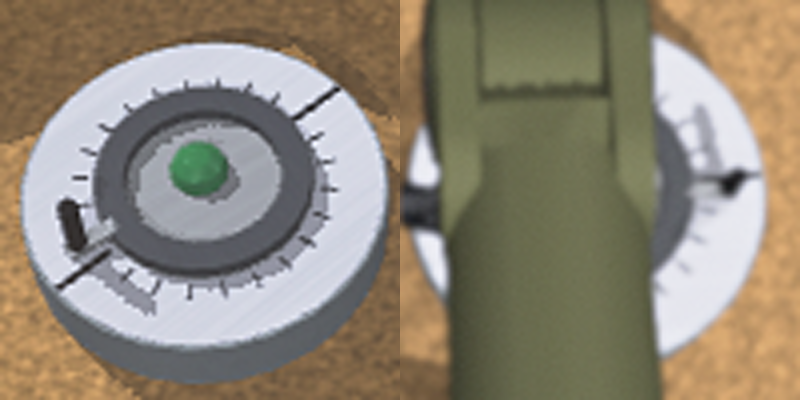

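```bash
cat > m2.py <<'E'
from h import *
from cell import r
th=np.arange(255,290,.1)
for n in ("scene","top"):
    f=r.grab_frame(n);h=f["image"].max(2)
    q=proj(f,circ(C,.098,np.radians(th),.097)); c0=q.mean(0).astype(int)
    win=np.zeros_like(h);cv2.circle(win,tuple(map(int,c0)),16,1,-1)
    for tr in (60,80,100):
        m=((h<tr)&(win>0)).astype(np.uint8);k,l,st,ce=cv2.connectedComponentsWithStats(m)
        i=1+np.argmax(st[1:,4]);d=np.linalg.norm(q-ce[i],axis=1);print(n,tr,st[i],"post",th[d.argmin()].round(1),"err px",d.min().round(2))
    a=np.radians(th)
    for rs in ((.111,.115,.119),(.118,.121)):
        w=np.clip(200-np.mean([samp(f,circ(C,x,a,.061)) for x in rs],0),0,None);print(" mark",(w@th/w.sum()).round(2))
    a2=np.radians(np.arange(75,115,.1));w=np.clip(180-np.mean([samp(f,circ(C,x,a2,.061)) for x in (.105,.11,.115)],0),0,None);print(" opp mark",(w@np.degrees(a2)/max(w.sum(),1)).round(2))
o=r.get_obs();print(o["clock"],o["tool_pos"],o["force"])
E
python3 m2.py
```

```text
scene 60 [185 220   7  13  49] post 267.1 err px 0.38
scene 80 [185 220   7  13  57] post 267.2 err px 0.33
scene 100 [194 214  12  21 105] post 279.9 err px 10.52
 mark 273.73
 mark 273.75
 opp mark 95.0
top 60 [331 183   4   5  13] post 269.0 err px 0.15
top 80 [330 183   6   5  20] post 269.4 err px 0.15
top 100 [329 183   7   6  26] post 268.9 err px 0.5
 mark 275.52
 mark 275.5
 opp mark 94.71
7.5 [ 0.47199888 -0.04293199  0.24134471] [ 0.45321759 -1.72467101  0.42770661]
```

```bash
python3 - <<'E'
from h import *
from cell import r
o=r.get_obs();print(o["clock"],o["tool_pos"])
for p in (fin(274,.06,.22),fin(274,.06,.092),fin(274,.035,.092)):print(row(o,p,4))
E
```

```text
7.5 [ 0.47199888 -0.04293199  0.24134471]
[-167.9, 19.32, 21.43, -0.0, 0.0, -1.03]
[-167.83, 19.33, 149.43, -0.0, 0.0, -1.03]
[-165.15, 44.18, 149.42, -0.0, 0.0, -1.03]
```

jog_arm:
  series:
    - [0, -55, 5, 5, 0, 0, -0.3]
    - [0, -110, 12, 12, 0, 0, -0.7]
    - [0, -160, 18, 20, 0, 0, -1]
    - [0, -168, 19, 21, 0, 0, -1]
    - [0, -168, 19, 60, 0, 0, -1]
    - [0, -168, 19, 100, 0, 0, -1]
    - [0, -168, 19, 140, 0, 0, -1]
    - [0, -168, 19, 149, 0, 0, -1]
    - [0, -168, 19, 149, 0, 0, -1]
    - [0, -167, 32, 149, 0, 0, -1]
    - [0, -165, 40, 149, 0, 0, -1]
    - [0, -165, 42, 149, 0, 0, -1]
    - [0, -165, 42, 149, 0, 0, -1]
    - [0, -165, 42, 149, 0, 0, -1]

```text
clock: 9.25
tool_pos: [0.5081, -0.2079, 0.0926]
tcp_rot: [0.682, 0.731, -0.0, -0.0]
force: [0.5, -0.1, -0.2]
grip_width: -0.0001
```

```bash
python3 - <<'E'
from h import *
from cell import r
o=r.get_obs();print(o["clock"],o["tool_pos"],o["force"],R.from_quat(o["tcp_rot"]).as_matrix()[:,1])
for th in (266,268,270,272,273,274,274.5):print(th,row(o,fin(th,.018,.092),th-270))
E
```

```text
9.25 [ 0.50805845 -0.20788618  0.09260334] [ 0.50421993 -0.08619928 -0.19778547] [ 9.97621282e-01  6.89329044e-02 -1.80434041e-04]
266 [1.52, 5.27, 0.6, -0.0, -0.0, 1.33]
268 [0.48, 8.59, 0.6, -0.0, -0.0, 0.99]
270 [-0.44, 11.94, 0.6, -0.0, -0.0, 0.66]
272 [-1.24, 15.32, 0.6, -0.0, -0.0, 0.33]
273 [-1.6, 17.03, 0.6, -0.0, -0.0, 0.16]
274 [-1.93, 18.73, 0.6, -0.0, -0.0, -0.01]
274.5 [-2.08, 19.59, 0.6, -0.0, -0.0, -0.09]
```

jog_arm:
  series:
    - [0, 0.5, 5, 0.6, 0, 0, 0]
    - [0, 0.5, 8.6, 0.6, 0, 0, 0]
    - [0, -0.4, 12, 0.6, 0, 0, 0]
    - [0, -1.2, 15.3, 0.6, 0, 0, 0]
    - [0, -1.6, 17, 0.6, 0, 0, 0]
    - [0, -1.8, 18.3, 0.6, 0, 0, 0]
    - [0, -2, 19.3, 0.6, 0, 0, 0]
    - [0, -2, 19.3, 0.6, 0, 0, 0]
    - [0, -2, 19.3, 0.6, 0, 0, 0]
    - [0, -2, 12, 0.6, 0, 0, 0]
    - [0, -2, -5, 0.6, 0, 0, 0]
    - [0, -2, -25, 0.6, 0, 0, 0]
    - [0, -2, -30, -40, 0, 0, 0]
    - [0, 10, -30, -100, 0, 0, 0]
    - [0, 60, -25, -148, 0, 0, 0]
    - [0, 110, -20, -148, 0, 0, 0]
    - [0, 165, -20, -148, 0, 0, 0]
    - [0, 165, -20, -148, 0, 0, 0]
    - [0, 165, -20, -148, 0, 0, 0]

```text
clock: 11.62
tool_pos: [0.4764, -0.0456, 0.2406]
tcp_rot: [0.682, 0.731, 0.0, 0.0]
force: [-0.3, -0.5, 0.2]
grip_width: -0.0
```

```bash
python3 m2.py; python3 m.py 5 | head -1
```

```text
scene 60 [188 223   6  13  49] post 273.7 err px 0.48
scene 80 [187 223   7  13  57] post 273.6 err px 0.3
scene 100 [194 214  11  21  97] post 277.0 err px 10.63
 mark 273.73
 mark 273.75
 opp mark 95.0
top 60 [331 180   4   4  11] post 274.8 err px 0.28
top 80 [330 179   5   6  18] post 275.2 err px 0.15
top 100 [330 179   6   6  23] post 274.8 err px 0.08
 mark 279.43
 mark 275.52
 opp mark 94.71
11.725 [ 0.47658633 -0.04638197  0.24060809] [ 0.86605964 -0.471836    0.02891191]
11.725 [ 0.47658633 -0.04638197  0.24060809] [-0.46 -0.07  0.49  1.86  0.03  1.34  1.65] [ 0.86605964 -0.471836    0.02891191]
```

View pics/m5.png

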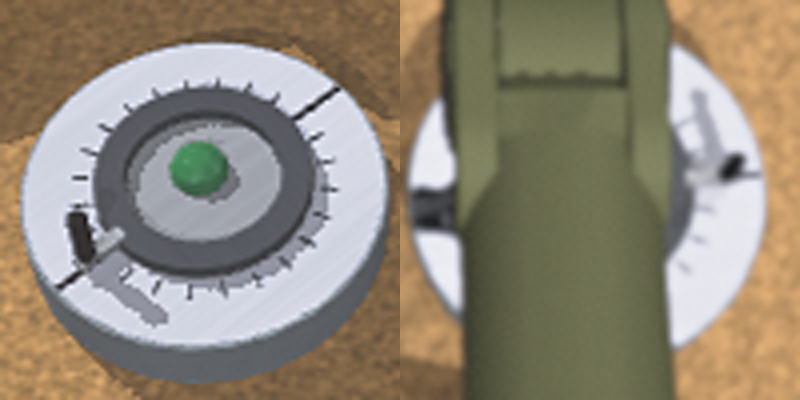

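jog_arm:
  series:
    - [0, 50, 0, 0, 0, 0, 0]
    - [0, 100, 0, 0, 0, 0, 0]
    - [0, 150, 0, 0, 0, 0, 0]
    - [0, 200, 0, 0, 0, 0, 0]
    - [0, 250, 0, 0, 0, 0, 0]
    - [0, 250, 0, 0, 0, 0, 0]
    - [0, 250, 0, 0, 0, 0, 0]
    - [0, 250, 0, 0, 0, 0, 0]

```text
clock: 12.82
tool_pos: [0.4603, 0.2029, 0.2406]
tcp_rot: [0.683, 0.73, -0.0, 0.0]
force: [0.5, 0.0, 0.4]
grip_width: 0.0002
```

```bash
python3 m2.py; python3 - <<'E'
from h import *
from cell import r
import pickle
d=pickle.load(open("f0.pkl","rb"))
for n in d:
    f=r.grab_frame(n)["image"]
    for k,g in (("before",d[n]["image"]),("after",f)):
        h=cv2.cvtColor(g,cv2.COLOR_BGR2HSV);m=cv2.inRange(h,(50,100,40),(80,255,255)); c=(297,190) if n=="top" else (221,215)
        w=np.zeros_like(m);cv2.circle(w,c,18,255,-1);ys,xs=np.where(m&w);print(n,k,"glass",xs.mean().round(2),ys.mean().round(2),len(xs))
    cv2.imwrite(f"pics/{n}6.png",f)
a=cv2.imread("pics/top6.png");b=cv2.imread("pics/scene6.png")
cv2.imwrite("pics/m6.png",np.hstack([cv2.resize(a[140:240,250:350],(400,400),interpolation=cv2.INTER_CUBIC),cv2.resize(b,(400,300))[:,:] if 0 else cv2.resize(b,(400,400))]))
E
```

```text
scene 60 [188 223   6  13  49] post 273.7 err px 0.48
scene 80 [187 223   7  13  57] post 273.6 err px 0.3
scene 100 [194 214  12  21 128] post 278.9 err px 10.76
 mark 273.73
 mark 273.75
 opp mark 95.0
top 60 [331 180   4   4  10] post 274.8 err px 0.13
top 80 [330 179   5   6  18] post 275.2 err px 0.15
top 100 [330 179   6   6  22] post 274.9 err px 0.2
 mark 279.45
 mark 275.52
 opp mark 92.94
12.925 [0.46011818 0.20338049 0.24074925] [ 0.28829206 -0.19350931 -0.22577525]
top before glass 295.88 190.06 104
top after glass 295.87 190.04 104
scene before glass 218.84 211.26 117
scene after glass 219.02 211.36 122
```

View pics/m6.png

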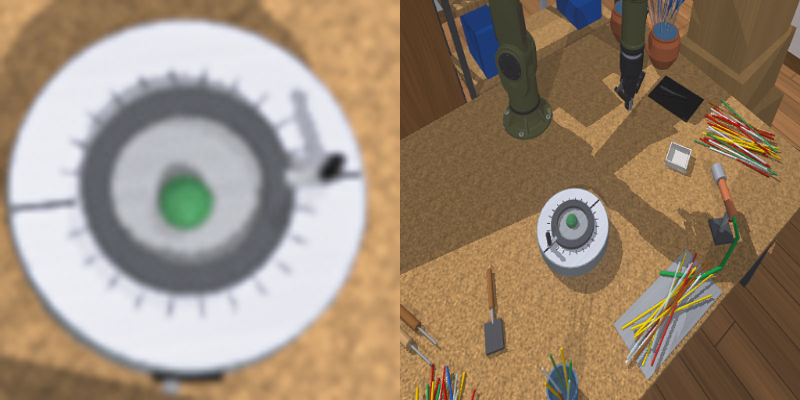

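```bash
python3 -c "
from cell import r
print(r.hand_in())"
```

```text
the job is handed in; nothing more can be done
None
```

I pushed the post counter-clockwise about 93° with the shut fingertips, until the lever lay over the long mark on the robot's right (−y side). I then backed off and moved the arm clear, about 0.3 m from the viewer. The job is handed in, with the clock at about 13 s of the 38 s allowed.

- **Angle:** the last check put the post at 273.6–273.7° against the mark at 273.7° in the scene camera. The top camera gave 274.8–275.2° against 275.5°. The two cameras differ by 1–2° in absolute angle because of the fitted centre. Each on its own puts the lever within about 0.7° of the mark.
- **Discarded readings:** I ignored the loosest threshold in the scene camera, which merged the post with other dark pixels. I also ignored one mark reading in the top camera (279.4°), because the post partly covers the mark there.
- **Other things:** the glass piece shifted by no more than 0.2 px in either view. The paddle and dish look undisturbed in the last picture, though I did not measure them. The wrist force readings, taken at the end of each move, stayed below 2 N.

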